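Load the drill-press rail magazine with sensor bodies

TASK

One sensor body already lies on the open loading ledge of the tilted rail: slide it down into the rail tube. Then set the second sensor body from the bench on the ledge facing the same way, black nose towards the tube, and push it in after the first until both are fully home, one behind the other against the end stop. Finally swing the red keeper bar fully across the mouth of the tube, and leave the other things on the bench undisturbed.

Things in the scene. Friction and masses are not known exactly. Their poses are not given: they have to be found in the camera images.
- rail: Fixed green and steel rail magazine, tilted 0.24 rad. Origin: on the rail floor, mid-width, at the mouth (upper open end of the tube), 78 mm above the bench. x runs down the slope into the tube, y across, z out of the floor. All rail coordinates below are in this frame, mm. Parts do not slide down it by themselves; they must be pushed.
- ledge (a point): Middle of the open loading ledge's floor, rail (-60,0,0). The ledge spans rail x -125 to 0, floor 64 wide; side guides 10 high, their inner faces 59 apart at the uphill end, narrowing to 48 at the mouth. The uphill end is open, with free space behind it.
- stop (a point): Middle of the end stop's foot at the bottom of the tube, rail (158,0,0). The tube spans rail x 0 to 158: inside 48 wide and 43 high, outside 60 wide and 47 high, a 24 wide slot along its roof. Two 80 mm bodies fill it: with both home, the rear end of the second stands 2 mm out of the mouth (rail x -2).
- keeper (a joint): Red keeper bar, angle a in rad about an axis parallel to rail z through rail (-9,-40). It points along rail (-sin a, cos a): 0 = closed, straight across the mouth, at a hard stop. Starts open, 2.3 to 3.0, beside the ledge; stays where left (1 N moves it at 50 mm). 8 mm thick, 72 long from the pivot, at heights 13 to 29 above the rail floor; closed, it clears a body that is home by 3 mm.
- keeper_tip (a point): Point on the middle of the red bar, 66 mm from its pivot, 21 mm above the rail floor.
- first_center (a point): Centre of the first sensor body, which starts on the ledge, flat on the rail floor, nose towards the tube. 80 mm long (x, towards the nose), 44 wide (y), 40 high (z), 0.25 kg or so. Aluminium main part with orange band: x -40 (flat rear end) to +22; nose: black block 26 wide, 24 high, up to x +40.
- first_nose (a point): Middle of the first body's nose end face, 40 mm ahead of its centre along x.
- second_center (a point): Centre (20 mm above its underside) of the second sensor body, the same in every way as the first, starting flat on the bench at widely varying headings. x axis points to its black nose.
- second_nose (a point): Middle of the second body's nose end face, 40 mm ahead of its centre along x.
- gear: Bystander: spoked steel gear wheel, 94 mm across and 14 high, flat on the bench; origin under its centre.
- offcut: Bystander: wood offcut 130 x 70 x 22 mm, origin under its centre.
- brush: Bystander: bench brush lying on the bench, about 200 mm long.
- jigplate: Bystander: aluminium plate with holes 160 x 120 x 10 mm, origin under its centre.
Mind the look-alikes: they are no part of the job. Leave any purple look-alike of the part that bears second_center alone.

How it is judged:
By the outcome, as a careful person would: the job done as asked, in the order asked, and still so for the second after the job is handed in, with the robot touching nothing.
It also fails if it takes over 67 s, if anything falls off the work surface, if the arm or the gripper's body presses on something with over 40 N, if the wrist force passes 120 N, or if a joint passes its speed limit or range.

ROBOT

A 6-joint arm with a two-finger parallel gripper is mounted at the origin on the work surface. World frame = base frame: x ahead of the robot, y to its left, z up, the work surface at z = 0. Lengths are in mm, angles in rad, forces in N, time in s.
With the tool pointing down it reaches from about 325 to 900 mm from the base axis. Payload 6.1 kg.
Tool frame: the origin (TCP) lies between the finger pads; the fingertips stand 11 mm ahead of it and the grasp point (between the pads) lies 8 mm behind it (r.nose_length is the distance from the TCP to the fingertips, in mm); z points along the fingers, y is the direction in which the jaws open and shut (so a half turn about z gives the same grasp; the last joint's range is limited). The gripper opens to 85 mm and grips with 20 to 120 N. Pads are 22 mm wide; open, the fingers measure 114 mm over their backs; the gripper's body (76 mm by 85 mm) begins 54 mm behind the grasp point. The pads swing forward as they close: fully open they stand 13 mm farther back than shut.
Start: joints at [1.207, 0.22, 1.526, -0, 1.395, -0.126], TCP at [147.227, 607.404, 218.4] pointing down, gripper open.
Joint ranges: [-2.98, 2.98], [-0.91, 2.08], [0.09, 2.57], [-1.24, 4.39], [0.2, 2.65], [-2.68, 2.68]. Speed limits (rad/s): [2.57, 2.57, 3.01, 3.14, 3.14, 3.14].

INTERFACE

Orientations are given as a unit quaternion [w, x, y, z].
In Python, from cell import r, hand, planner, cams, close_job, get_time_s, get_q, get_joint_velocities, get_joint_torque, get_eef_pos, get_eef_rot, get_ft_force, get_ft_torque, get_finger_gap gives the robot as it stands. The module is installed in compiled form; this text tells all that it offers. Calls block until the motion is done:
- r.movep(position, orientation): joint-space move of the TCP to a pose.
- r.move_straight(position, ori=None, vel=150, stop_force=None): straight line of the TCP; ori=None keeps the orientation; vel is the mean speed in mm/s. With stop_force (N) it stops when the force on the tool has changed by that much, and returns True; else False.
- r.movej(angles): joint-space move.
- hand.move_gripper(opening): finger opening in mm; the grip force is fixed at half the most; returns when the fingers have stopped.
- r.hold(seconds).
- planner.inverse_kinematics(position, orientation): joint angles nearest the present ones, or None.
- cams.snapshot(name): name is "scene" or "top" or "wrist"; returns a dict with "frame" (400x640x3 uint8, blue, green, red), "fx", "fy", "cx", "cy" (pixels), "R" (3x3) and "t" (3): a world point X has camera coordinates R X + t; the wrist camera has in their place "hand_eye" (4x4, takes a point from camera to tool coordinates, whose origin is the TCP and whose axes are the flange's). Camera axes: x right, y down, z forward; pixel columns grow to the right and rows downward; lengths in mm; the calibration is good to about 2 mm. The wrist camera is an equidistant fisheye: a pixel r from the principal point sees the ray r / f radians off the axis. A picture is of the moment at which its call begins: read the wrist's pose just before it. There is no depth.
A pose or a line that the arm cannot do raises r.Unreachable and nothing moves.
- close_job(): hands the job in, once; it reports no verdict.
Readings, each from a call of its own:
- get_time_s(): time.
- get_q(): joint angles.
- get_joint_velocities(): joint speeds.
- get_joint_torque(): joint torques, N m.
- get_eef_pos(): TCP position.
- get_eef_rot(): TCP orientation.
- get_ft_force(): force on the tool from outside, world axes, zero at the start.
- get_ft_torque(): the same for the moment, N m.
- get_finger_gap(): finger opening in mm.
Only numpy, scipy, OpenCV 4.12 (cv2) and the standard library are available. Lean on these libraries where they do the work, as an engineer would, in place of code of your own. Each camera call takes 0.05 s, during which the arm holds its last target. There are 200 camera calls.

## Working session

There is one attempt and no reset: what is moved stays moved. The work goes in short steps, each a Python script; the robot and the scene stay as the last script left them, time stands still between calls to the robot, and variables do not carry over. Pictures are saved under pics/ and viewed, about 8 in all and at most 12, crops included, and the job is handed in when it is done.

```bash
mkdir -p pics; ls; python3 - <<'E'
from cell import *
import cv2,numpy as np,pickle
d={}
for n in("scene","top"):
    s=cams.snapshot(n);d[n]=s;cv2.imwrite(f"pics/{n}0.png",s["frame"])
    print(n,s["fx"],s["fy"],s["cx"],s["cy"],np.round(s["R"],3).tolist(),np.round(s["t"],1), "cam pos",np.round(-np.array(s["R"]).T@np.array(s["t"]),0))
pickle.dump(d,open("s0.pkl","wb"))
print(get_time_s(),get_eef_rot(),r.nose_length)
E
```

```text
pics
scene 455.0573771397022 455.0573771397022 307.89148344123805 198.46079672084863 [[0.849, 0.529, -0.005], [0.432, -0.699, -0.57], [-0.305, 0.481, -0.822]] [-526.2 -210.9 1588. ] cam pos [1022. -634. 1182.]
top 442.0815009566967 442.0815009566967 315.69399559498027 190.81720911047742 [[-0.027, -0.999, -0.022], [-0.988, 0.03, -0.154], [0.155, 0.018, -0.988]] [  25.5  610.4 1138. ] cam pos [ 427.  -13. 1219.]
0.1 [-2.16308453e-04  1.18618666e-01  9.92939497e-01 -8.49101855e-04] 11.0
```

View pics/scene0.png

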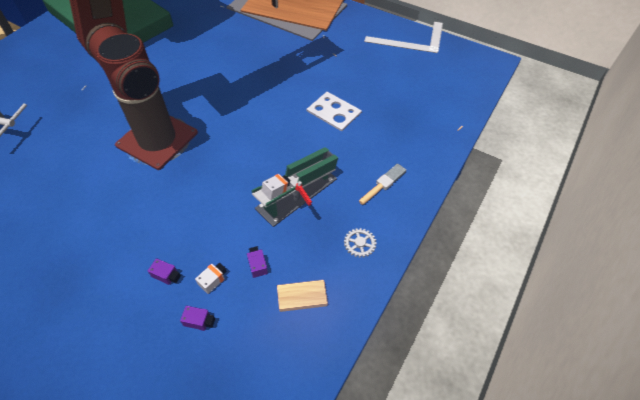

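View pics/top0.png

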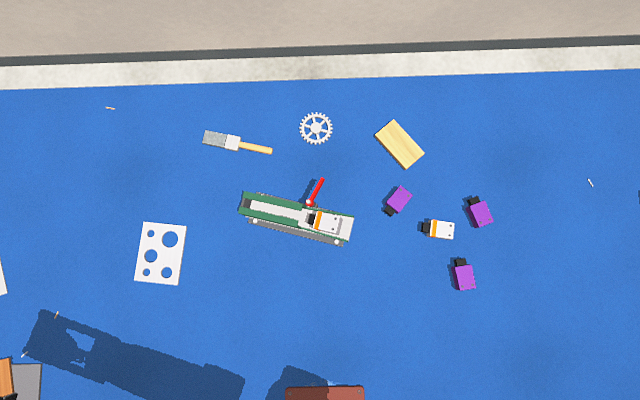

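The second body could be mistaken for any of four things in the top view: the white/orange body at (438,229), or the purple ones at (397,200), (479,211) and (462,274). I choose the white/orange one, whose nose is at (423,227). The first body is on the ledge at (328,221), and the red bar runs from (309,202) to (322,180).

```bash
python3 - <<'E'
import cv2,numpy as np
t=cv2.imread("pics/top0.png")[170:260,230:470];s=cv2.imread("pics/scene0.png")[140:330,180:380]
t=cv2.resize(t,None,fx=3.3,fy=3.3,interpolation=cv2.INTER_CUBIC)
s=cv2.resize(s[0:90],None,fx=3.3,fy=3.3,interpolation=cv2.INTER_CUBIC)
s=cv2.copyMakeBorder(s,0,0,0,t.shape[1]-s.shape[1],0)
cv2.imwrite("pics/crop1.png",np.vstack([t,s]))
E
```

```text
(no output)
```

View pics/crop1.png

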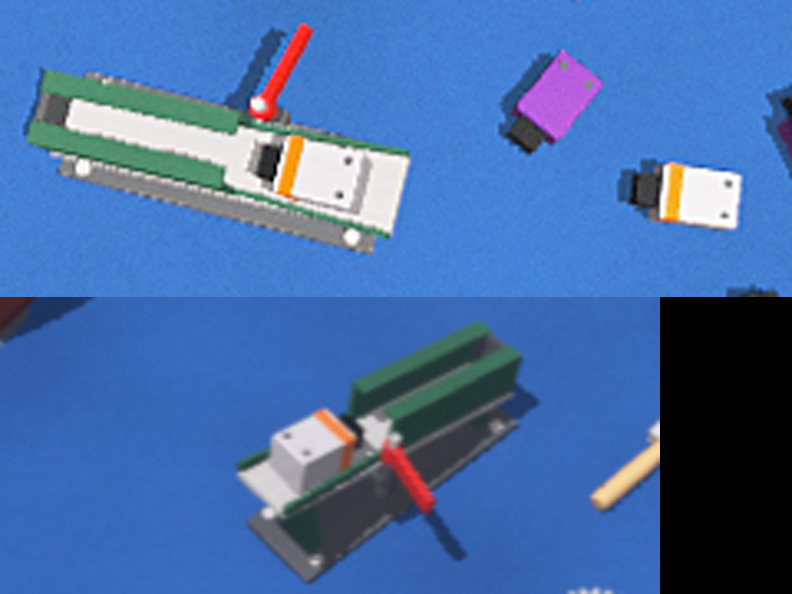

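The crop confirms it: the white body with the orange band is the second body, its nose pointing left, almost along the rail. The next step is a coarse rail and body pose from the top view.

```bash
cat > h.py <<'E'
import numpy as np,cv2,pickle
from scipy.optimize import least_squares
from scipy.spatial.transform import Rotation as Ro
T=0.24
def Rrail(yaw): return Ro.from_euler('z',yaw).as_matrix()@Ro.from_euler('y',T).as_matrix()
def rail2w(P,p): return (Rrail(p[2])@np.atleast_2d(P).T).T+[p[0],p[1],78]
def proj(s,X):
    c=(np.array(s["R"])@np.atleast_2d(X).T).T+s["t"]
    return np.c_[s["fx"]*c[:,0]/c[:,2]+s["cx"],s["fy"]*c[:,1]/c[:,2]+s["cy"]]
def ray(s,px):
    R=np.array(s["R"]);px=np.atleast_2d(px)
    d=np.c_[(px[:,0]-s["cx"])/s["fx"],(px[:,1]-s["cy"])/s["fy"],np.ones(len(px))]@R
    return -R.T@s["t"],d
def onz(s,px,z):
    o,d=ray(s,px);return o+d*((z-o[2])/d[:,2])[:,None]
def quat(Rm): return Ro.from_matrix(Rm).as_quat()[[3,0,1,2]]
def toolR(zax,yax):
    z=zax/np.linalg.norm(zax);y=yax-z*(yax@z);y/=np.linalg.norm(y);return np.c_[np.cross(y,z),y,z]
E
python3 - <<'E'
from h import *
d=pickle.load(open("s0.pkl","rb"));t=d["top"];s=d["scene"]
top=lambda u,v:np.array([230+(u+.0)/3.3-.35,170+v/3.3-.35])
sc=lambda u,v:np.array([180+u/3.3-.35,140+(v-297)/3.3-.35])
pt=np.array([top(240,112),top(225,188),top(46,70),top(28,143)])
ps=np.array([sc(387,432),sc(352,385),sc(521,352),sc(489,323)])
P=np.array([[0,-30,47],[0,30,47],[158,-30,47],[158,30,47]],float)
def res(x,w=(1,1)):
    Q=P.copy();Q[2:,0]=158+x[3]
    return np.r_[w[0]*(proj(t,rail2w(Q,x))-pt).ravel(),w[1]*(proj(s,rail2w(Q,x))-ps).ravel()]
for w in((1,0),(0,1),(1,1)):
    f=least_squares(res,[470,20,1.6,0],args=(w,));print(np.round(f.x,3),np.round(f.fun,1))
p=f.x[:3];np.save("rail.npy",p)
# second body: top-face corners at z=40
c=[(663,163),(741,171),(738,229),(656,219)]
C=onz(t,[top(*k) for k in c],40);print(np.round(C));m=C.mean(0)
n=(C[0]+C[3]-C[1]-C[2])/2;h=np.arctan2(n[1],n[0]);ctr=m+9*np.array([np.cos(h),np.sin(h),0]);print("len/wid",np.linalg.norm(n),np.linalg.norm(C[1]-C[2]),"hd",h,ctr)
# keeper tip/pivot dir; solve in plane z rail 29
def onrail(sm,px,zr):
    o,dd=ray(sm,px);R=Rrail(p[2]);o2=R.T@(o-[p[0],p[1],78]);d2=dd@R
    return o2+d2*((zr-o2[2])/d2[:,2])[:,None]
K=onrail(t,[top(262,106),top(306,29)],29);print("keeper",np.round(K,1),"a",np.arctan2(-(K[1]-[-9,-40,29])[0],(K[1]-[-9,-40,29])[1]))
F=onrail(t,[top(287,138),top(369,151),top(362,210),top(276,197)],40);print("first",np.round(F,1))
E
```

```text
[536.529  36.255   1.307   7.954] [ 0.7 -0.3 -0.6  0.   0.2  0.1 -0.3  0.2  0.  -0.  -0.  -0.   0.   0.
 -0.  -0. ]
[536.172  27.56    1.29   18.861] [ 0.  -0.   0.  -0.   0.  -0.  -0.  -0.   1.1 -1.6 -1.6  0.7  2.   1.4
 -1.5 -0.5]
[535.857  33.097   1.296  12.449] [ 2.1 -0.1  0.6  0.2  0.2 -0.7 -0.6 -0.6  2.1 -3.  -0.7 -0.5  1.2  0.7
 -2.3 -1.2]
[[ 527. -295.   40.]
 [ 519. -357.   40.]
 [ 472. -351.   40.]
 [ 482. -286.   40.]]
len/wid 63.87662097376253 46.6070211388053 hd 1.4295474521329021 [ 501.36857086 -313.31155303   40.        ]
keeper [[  -4.8  -38.9   29. ]
 [ -23.8 -104.6   29. ]] a 2.917053638931901
first [[ -33.8  -17.9   40. ]
 [ -97.6  -21.8   40. ]
 [-103.1   21.9   40. ]
 [ -36.8   27.2   40. ]]
```

```bash
cat >> h.py <<'E'
def wshot(cams,gp,gr):
    pos=np.array(gp());q=np.array(gr());s=cams.snapshot("wrist")
    s["pos"]=pos;s["Rt"]=Ro.from_quat(q[[1,2,3,0]]).as_matrix();return s
def wray(s,px):
    px=np.atleast_2d(px).astype(float);H=np.array(s["hand_eye"])
    a=(px-[s["cx"],s["cy"]]);th=np.linalg.norm(a/[s["fx"],s["fy"]],axis=1)
    n=a/np.maximum(np.linalg.norm(a,axis=1),1e-9)[:,None]
    d=np.c_[n*np.sin(th)[:,None],np.cos(th)]
    return s["Rt"]@H[:3,3]+s["pos"],(d@H[:3,:3].T)@s["Rt"].T
def wproj(s,X):
    H=np.array(s["hand_eye"]);c=((np.atleast_2d(X)-s["pos"])@s["Rt"]-H[:3,3])@H[:3,:3]
    th=np.arctan2(np.hypot(c[:,0],c[:,1]),c[:,2]);n=c[:,:2]/np.hypot(c[:,0],c[:,1])[:,None]
    return n*th[:,None]*[s["fx"],s["fy"]]+[s["cx"],s["cy"]]
E
python3 - <<'E'
from h import *
from cell import *
p=np.array([536.5,36.3,1.307]);np.save("rail.npy",p);R=Rrail(p[2])
d={}
best=None
for sg in(1,-1):
    Rt=toolR(-R[:,2],sg*R[:,1]);q=planner.inverse_kinematics(rail2w([-50,0,190],p)[0],quat(Rt));print(sg,None if q is None else np.round(q,2))
    Rv=toolR(np.array([0,0,-1.]),sg*np.array([-np.sin(1.43),np.cos(1.43),0]));q=planner.inverse_kinematics([501,-313,200],quat(Rv));print(sg,None if q is None else np.round(q,2))
    if sg==1 or best is None:
        pass
sg=-1 
qs=[]
for sg in(1,-1):
    q=planner.inverse_kinematics(rail2w([-50,0,190],p)[0],quat(toolR(-R[:,2],sg*R[:,1])))
    qs.append((abs(q[5]) if q is not None else 9,sg))
sg=min(qs)[1];print("sg",sg)
r.movep(rail2w([-50,0,190],p)[0],quat(toolR(-R[:,2],sg*R[:,1])))
d["rail"]=wshot(cams,get_eef_pos,get_eef_rot)
w=d["rail"];print(np.round(w["hand_eye"],3).tolist(),w["fx"],w["cx"],w["cy"])
cv2.imwrite("pics/w_rail.png",w["frame"])
pickle.dump(d,open("w1.pkl","wb"));print(get_time_s(),get_eef_pos(),rail2w([-50,0,190],p)[0])
E
```

```text
1 None
1 [-0.69  0.15  1.64 -0.    1.35  2.59]
-1 [ 0.06  0.06  1.62 -0.23  1.54  0.34]
-1 [-0.69  0.15  1.64 -0.    1.35 -0.55]
sg -1
[[-0.0, -0.956, -0.295, 75.804], [1.0, -0.0, 0.001, 1.181], [-0.001, -0.295, 0.956, -155.93], [0.0, 0.0, 0.0, 1.0]] 309.70691628693146 322.06461105883005 205.43312049577693
2.6 [535.53815699  33.82739003 274.34849415] [535.61257229  33.0143339  274.43934654]
```

View pics/w_rail.png

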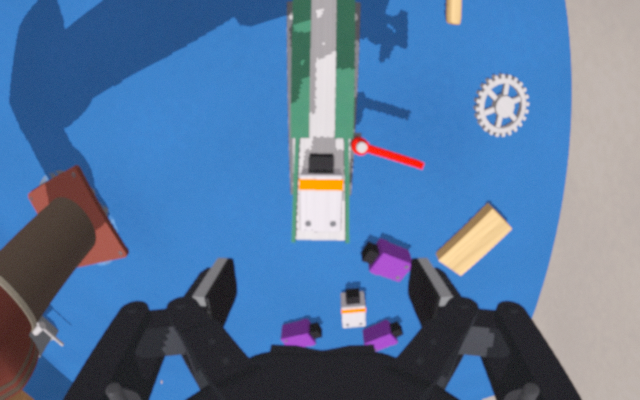

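The wrist view shows the rail running straight up the picture: mouth near row 140, pivot at (361,146), bar tip at (424,165), first body's band at row 180 and its rear near row 240. Next come measurements from masks in this view.

```bash
cat >> h.py <<'E'
def wrail(s,px,zr,p):
    o,d=wray(s,px);R=Rrail(p[2]);o2=R.T@(o-[p[0],p[1],78]);d2=d@R
    return o2+d2*((zr-o2[2])/d2[:,2])[:,None]
def wonz(s,px,z):
    o,d=wray(s,px);return o+d*((z-o[2])/d[:,2])[:,None]
def blob(m,near=None):
    n,l,st,c=cv2.connectedComponentsWithStats(m.astype(np.uint8));k=1+np.argmax(st[1:,4]) if near is None else 1+np.argmin(np.linalg.norm(c[1:]-near,axis=1)+1e3*(st[1:,4]<15));return l==k
E
python3 - <<'E'
from h import *
w=pickle.load(open("w1.pkl","rb"))["rail"];p=np.load("rail.npy")
hsv=cv2.cvtColor(w["frame"],cv2.COLOR_BGR2HSV);Hh,S,V=[hsv[...,i].astype(int) for i in range(3)]
g=(Hh>50)&(Hh<88)&(S>70)
for row in(60,80,100,110,120,125,130,150,170,200,230):
    x=np.where(g[row,270:380])[0]+270
    if len(x):
        P=wrail(w,[[x.min(),row],[x.max()+1,row]],47 if row<140 else 10,p);print(row,x.min(),x.max(),np.round(P[:,:2],1).tolist())
for x in(295,302,343,350):
    c=np.where(g[60:240,x])[0]+60;
    c=c[c<175];print("col",x,c.max(),np.round(wrail(w,[[x,c.max()+1]],47,p),1))
red=((Hh<6)|(Hh>174))&(S>150)&(V>120);red[:,:345]=0;red[:,440:]=0;red=blob(red)
ys,xs=np.where(red);P=wrail(w,np.c_[xs,ys],29,p)[:,:2];
rr=P-[-9,-40];rn=np.hypot(*rr.T);far=rr[rn>25];a=np.arctan2(-far[:,0],far[:,1]);print("keeper a",np.median(a),"tip r",rn.max(),"min",P.min(0),P.max(0))
ora=(Hh>8)&(Hh<20)&(S>170)&(V>150)
for nr,z in(((321,184),0),((354,309),1)):
    o=blob(ora,nr);ys,xs=np.where(o);b=cv2.minAreaRect(np.c_[xs,ys].astype(np.float32));c=cv2.boxPoints(b)
    Q=wrail(w,c,40,p) if z==0 else wonz(w,c,40)
    print(nr,o.sum(),np.round(c).tolist(),np.round(Q,1).tolist())
E
```

```text
60 292 353 [[78.5, 27.5], [78.6, -31.2]]
80 292 353 [[58.7, 27.5], [58.8, -31.3]]
100 292 353 [[39.2, 27.6], [39.4, -31.4]]
110 291 353 [[29.6, 28.6], [29.7, -31.5]]
120 291 353 [[19.9, 28.7], [20.0, -31.6]]
125 291 353 [[15.0, 28.7], [15.1, -31.7]]
130 291 352 [[10.2, 28.8], [10.2, -30.8]]
150 296 347 [[-13.8, 27.3], [-13.8, -29.4]]
170 295 348 [[-36.1, 28.7], [-36.0, -30.9]]
200 294 348 [[-70.6, 30.6], [-70.5, -31.7]]
230 293 347 [[-107.1, 32.8], [-107.0, -31.6]]
col 295 174 [[-34.2  25.6  47. ]]
col 302 136 [[ 3.2 18.2 47. ]]
col 343 137 [[  2.3 -21.2  47. ]]
col 350 137 [[  2.4 -28.   47. ]]
keeper a 2.9142878770676193 tip r 70.27452558143374 min [ -27.96786992 -108.26323933] [  2.15277253 -31.74271586]
(321, 184) 43 [[300.0, 180.0], [318.0, 180.0], [318.0, 188.0], [300.0, 188.0]] [[-40.8, 21.2, 40.0], [-40.9, 3.0, 40.0], [-49.2, 3.0, 40.0], [-49.2, 21.3, 40.0]]
(354, 309) 26 [[343.0, 311.0], [363.0, 309.0], [363.0, 310.0], [343.0, 312.0]] [[487.3, -298.8, 40.0], [523.7, -304.4, 40.0], [523.3, -307.9, 40.0], [486.8, -302.2, 40.0]]
```

The rail fit holds to about 2 mm, and I apply small corrections: yaw -0.012, x +1.5, y -0.9. Now I push the first body in, then hover over the second.

```bash
cat >> h.py <<'E'
def rq(p): R=Rrail(p[2]);return quat(toolR(-R[:,2],-R[:,1]))
E
python3 - <<'E'
from h import *
from cell import *
p=np.load("rail.npy");o=rail2w([1.5,-.9,0],p)[0];p=np.array([o[0],o[1],1.295]);np.save("rail.npy",p);print(p)
q=rq(p);L=lambda x,z,y=0:rail2w([x,y,z],p)[0]
hand.move_gripper(0)
r.movep(L(-132,75),q)
print("down",r.move_straight(L(-132,20),q,vel=120,stop_force=12))
f0=np.array(get_ft_force())
R=Rrail(p[2])
for x in(-90,-50,-16):
    h=r.move_straight(L(x,20),q,vel=90,stop_force=35);print(x,h,np.round((np.array(get_ft_force())-f0)@R,1),np.round(R.T@(np.array(get_eef_pos())-[p[0],p[1],78]),1))
    if h:break
r.move_straight(L(-30,20),q);r.move_straight(L(-30,95),q,vel=200)
w=wshot(cams,get_eef_pos,get_eef_rot);cv2.imwrite("pics/w_push.png",w["frame"])
Rv=toolR(np.array([0,0,-1.]),-np.array([-np.sin(1.43),np.cos(1.43),0]))
hand.move_gripper(85)
r.movep([502,-311,170],quat(Rv))
s=wshot(cams,get_eef_pos,get_eef_rot);cv2.imwrite("pics/w_sec.png",s["frame"])
pickle.dump((w,s),open("w2.pkl","wb"));print(get_time_s())
cv2.imwrite("pics/both.png",np.vstack([w["frame"][40:340],s["frame"][40:340]]))
E
```

```text
[537.74877716  37.47193212   1.295     ]
down False
-90 False [-0.4  0.5  0.4] [-89.6   0.1  20. ]
-50 False [-1.   0.9  0.5] [-49.4   0.2  19.8]
-16 False [-1.2  0.7 -0.4] [-15.4   0.2  19.8]
9.3083
```

View pics/both.png

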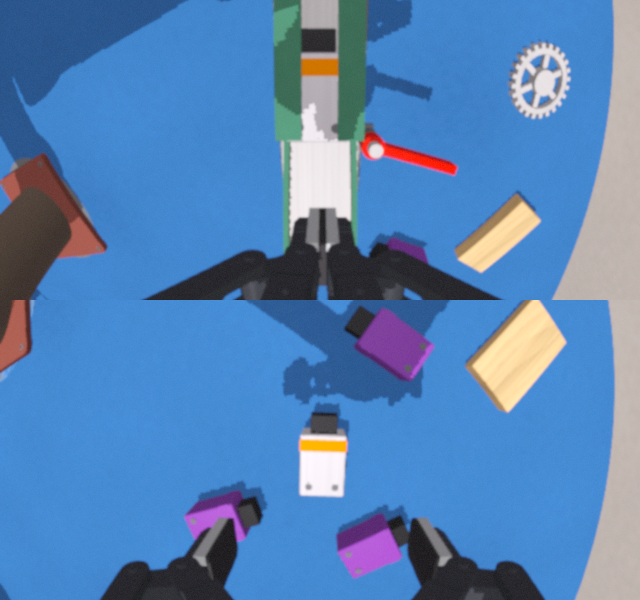

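The first body is in the tube, its band visible through the roof slot and its rear at the mouth. The second body is centred at about (323,203) in the lower view. Before closing in, I measure it and its clearance to the purple ones.

```bash
python3 - <<'E'
from h import *
w,s=pickle.load(open("w2.pkl","rb"));p=np.load("rail.npy")
hsv=cv2.cvtColor(s["frame"],cv2.COLOR_BGR2HSV);H,S,V=[hsv[...,i].astype(int) for i in range(3)]
m=(((S<60)&(V>150))|((H>8)&(H<22)&(S>150)&(V>150)));m[:,:280]=0;m[:,370:]=0
m=blob(m,(323,205));ys,xs=np.where(m);c=cv2.boxPoints(cv2.minAreaRect(np.c_[xs,ys].astype(np.float32)))
C=wonz(s,c,40);print(c.round().tolist(),C.round(1).tolist())
P=wonz(s,np.c_[xs,ys],40)[:,:2].astype(np.float32);rc=cv2.minAreaRect(P);print(rc)
ctr=np.array(rc[0]);e=[np.linalg.norm(C[0]-C[1]),np.linalg.norm(C[1]-C[2])]
B=cv2.boxPoints(rc);l=B[1]-B[0] if np.linalg.norm(B[1]-B[0])>np.linalg.norm(B[2]-B[1]) else B[2]-B[1]
l=l*np.sign(l[1])/np.linalg.norm(l);h=np.arctan2(l[1],l[0]);c2=ctr+9*l;print("second centre",c2,"hd",h)
n=np.array([-l[1],l[0]])
pu=(H>130)&(H<160)&(S>90);k,lab,st,cc=cv2.connectedComponentsWithStats(pu.astype(np.uint8))
for i in range(1,k):
    if st[i,4]>300:
        ys,xs=np.where(lab==i);Q=wonz(s,np.c_[xs,ys],40)[:,:2]-c2;a=Q@l;b=Q@n;print("purple",cc[i].round(),"x",a.min().round(),a.max().round(),"y",b.min().round(),b.max().round())
# first check
hsv=cv2.cvtColor(w["frame"],cv2.COLOR_BGR2HSV);H,S,V=[hsv[...,i].astype(int) for i in range(3)]
o=blob((H>8)&(H<20)&(S>170)&(V>150),(320,107));ys,xs=np.where(o);print("first band",wrail(w,np.c_[xs,ys],40,p)[:,:2].min(0),wrail(w,np.c_[xs,ys],40,p)[:,:2].max(0))
E
```

```text
[[297.0, 235.0], [299.0, 190.0], [346.0, 192.0], [344.0, 237.0]] [[472.7, -349.4, 40.0], [482.4, -304.2, 40.0], [526.6, -312.8, 40.0], [519.0, -358.5, 40.0]]
((500.1843566894531, -331.11859130859375), (46.21646499633789, 45.03323745727539), 79.18846893310547)
second centre [ 501.8725692  -322.27834606] hd 1.3820994
purple [393.  85.] x 87.0 153.0 y -99.0 -24.0
purple [217. 255.] x -96.0 -32.0 y 75.0 148.0
purple [368. 286.] x -132.0 -50.0 y -94.0 -20.0
first band [ 45.16927093 -11.23210757] [55.44324095 12.25813162]
```

```bash
python3 - <<'E'
from h import *
from cell import *
p=np.load("rail.npy");q=rq(p);L=lambda x,z,y=0:rail2w([x,y,z],p)[0]
hd=1.385;l=np.array([np.cos(hd),np.sin(hd),0]);c=np.array([502.8,-314.5,0])
qv=quat(toolR(np.array([0,0,-1.]),-np.array([-l[1],l[0],0])))
g=c-5*l
r.movep(g+[0,0,100],qv)
print("down",r.move_straight(g+[0,0,22],qv,vel=100,stop_force=10))
hand.move_gripper(30);print("gap",get_finger_gap(),get_ft_force())
r.move_straight(g+[0,0,110],qv,vel=120)
r.movep(L(-75,100),q)
w=wshot(cams,get_eef_pos,get_eef_rot);t=cams.snapshot("top")
cv2.imwrite("pics/held.png",w["frame"]);pickle.dump((w,t),open("w3.pkl","wb"));print(get_finger_gap(),get_time_s())
E
```

```text
down False
gap 40.535517415722886 [-0.4073944   1.14927228  5.02858806]
40.38186360098331 13.35
```

View pics/held.png

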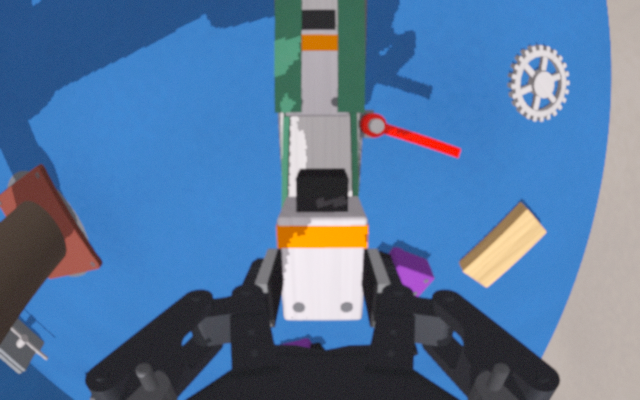

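The body is held straight, nose towards the tube, centred at column 322 against 321 for the rail. Lowering it onto the ledge.

```bash
python3 - <<'E'
from h import *
from cell import *
p=np.load("rail.npy");q=rq(p);L=lambda x,z,y=0:rail2w([x,y,z],p)[0];R=Rrail(p[2])
rp=lambda:np.round(R.T@(np.array(get_eef_pos())-[p[0],p[1],78]),1)
r.move_straight(L(-75,35),q,vel=120)
print("touch",r.move_straight(L(-75,21),q,vel=25,stop_force=6),rp(),np.round(np.array(get_ft_force())@R,1))
hand.move_gripper(70);r.hold(.2);print(get_finger_gap())
r.move_straight(L(-75,110),q,vel=150)
w=wshot(cams,get_eef_pos,get_eef_rot);cv2.imwrite("pics/placed.png",w["frame"]);print(get_time_s())
pickle.dump(w,open("w4.pkl","wb"))
E
```

```text
touch True [-74.9  -0.1  23.2] [-0.1 -0.4  4.7]
69.93580753674185
15.9167
```

View pics/placed.png

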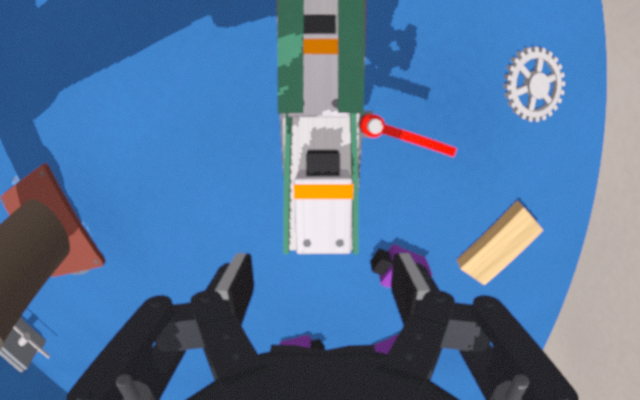

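The body sits square between the guides, columns 294 to 353 inside guides at 290 and 357. Pushing it in until it stalls.

```bash
python3 - <<'E'
from h import *
from cell import *
p=np.load("rail.npy");q=rq(p);L=lambda x,z,y=0:rail2w([x,y,z],p)[0];R=Rrail(p[2])
rp=lambda:np.round(R.T@(np.array(get_eef_pos())-[p[0],p[1],78]),1)
w=pickle.load(open("w4.pkl","rb"));print("rear",np.round(wrail(w,[[300,254],[348,254]],40,p),1).tolist())
hand.move_gripper(0)
r.movep(L(-148,75),q)
print("down",r.move_straight(L(-148,20),q,vel=120,stop_force=10),rp())
f0=np.array(get_ft_force())
for x,v in((-100,90),(-60,90),(-30,70),(-4,25)):
    h=r.move_straight(L(x,20),q,vel=v,stop_force=15);print(x,h,np.round((np.array(get_ft_force())-f0)@R,1),rp())
    if h:break
w=wshot(cams,get_eef_pos,get_eef_rot)
r.move_straight(L(-40,20),q);r.move_straight(L(-40,110),q,vel=200)
w=wshot(cams,get_eef_pos,get_eef_rot);cv2.imwrite("pics/home.png",w["frame"]);pickle.dump(w,open("w5.pkl","wb"));print(get_time_s())
E
```

```text
rear [[-109.6, 17.1, 40.0], [-109.6, -21.6, 40.0]]
down False [-147.6   -0.4   20.5]
-100 False [ 0.1  0.  -0.6] [-99.8   0.   20. ]
-60 False [-0.6 -0.1 -1.1] [-59.4   0.2  19.8]
-30 False [-0.5 -0.1 -1.1] [-29.5   0.1  19.9]
-4 True [-2.9 -0.2  1.1] [-12.9  -0.   19.7]
21.2333
```

View pics/home.png

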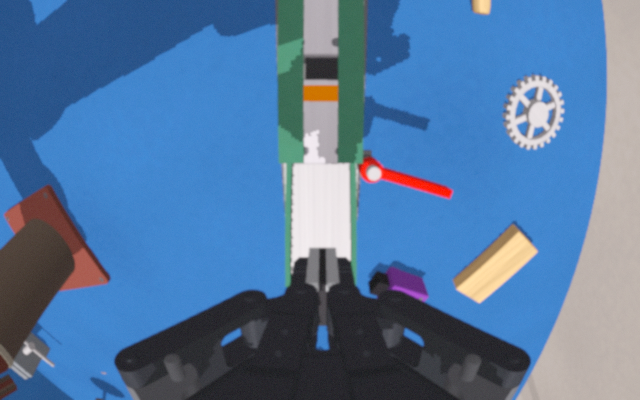

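The push stalled at finger front x = -1.9, against -2 expected for home. I confirm with a firmer push, check the band, then swing the keeper.

```bash
python3 - <<'E'
from h import *
from cell import *
p=np.load("rail.npy");q=rq(p);L=lambda x,z,y=0:rail2w([x,y,z],p)[0];R=Rrail(p[2])
rp=lambda:np.round(R.T@(np.array(get_eef_pos())-[p[0],p[1],78]),1)
w=pickle.load(open("w5.pkl","rb"));hsv=cv2.cvtColor(w["frame"],cv2.COLOR_BGR2HSV);H,S,V=[hsv[...,i].astype(int) for i in range(3)]
o=blob((H>8)&(H<20)&(S>170)&(V>150),(320,92));ys,xs=np.where(o);print("band x",wrail(w,np.c_[xs,ys],40,p)[:,0].max())
print("mouth",wrail(w,[[290,162.5],[352,162.5]],47,p).round(1).tolist(),"floor mouth")
r.move_straight(L(-40,20),q,vel=200);r.move_straight(L(-18,20),q,vel=80)
print("repush",r.move_straight(L(-6,20),q,vel=20,stop_force=28),rp())
r.move_straight(L(-40,20),q);r.move_straight(L(-40,75),q,vel=200)
def C(a,m,rad=45):
    u=np.array([-np.sin(a),np.cos(a)]);n=np.array([np.cos(a),np.sin(a)])
    return np.array([-9,-40])+rad*u-(4+11*abs(n[0])+14.5*abs(n[1])-m)*n
zt=27
c=C(2.92,-12);r.move_straight(L(c[0],75,c[1]),q,vel=200)
print("down",r.move_straight(L(c[0],zt,c[1]),q,vel=100,stop_force=8))
for a in np.arange(2.8,.2,-.2):
    c=C(a,0);h=r.move_straight(L(c[0],zt,c[1]),q,vel=90,stop_force=15)
    if h:print("hit",a,rp());break
else:
    c=C(0,7,50);c0=C(0,0,50)
    print("end",r.move_straight(L(c[0],zt,c[1]),q,vel=30,stop_force=10),rp(),"expect x",c0[0])
    r.move_straight(L(-45,zt,c[1]),q,vel=100)
    r.move_straight(L(-60,110,c[1]),q,vel=200)
w=wshot(cams,get_eef_pos,get_eef_rot);cv2.imwrite("pics/keeper.png",w["frame"]);pickle.dump(w,open("w6.pkl","wb"));print(get_time_s())
E
```

```text
band x 55.856172629219024
mouth [[1.1, 22.1, 47.0], [1.1, -22.1, 47.0]] floor mouth
repush False [-12.5  -0.6  20.2]
down False
end False [-17.1   9.9  27. ] expect x -24.0
30.8583
```

View pics/keeper.png

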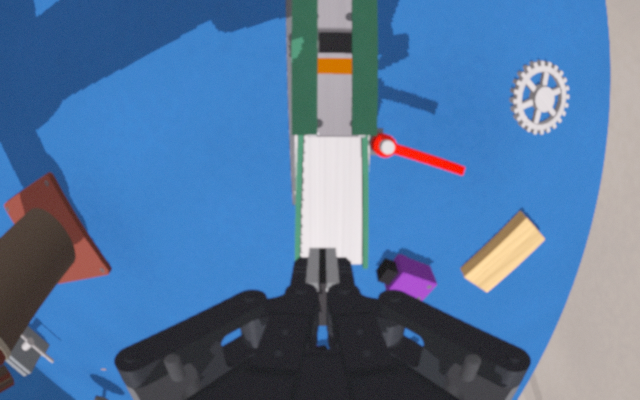

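The keeper did not move: the bar still runs from (387,146) to (465,172), so the fingertips passed over it. That means their real height is higher than assumed. I'll probe the ledge floor to find the true tip offset.

```bash
python3 - <<'E'
from h import *
from cell import *
p=np.load("rail.npy");q=rq(p);L=lambda x,z,y=0:rail2w([x,y,z],p)[0];R=Rrail(p[2])
rp=lambda:np.round(R.T@(np.array(get_eef_pos())-[p[0],p[1],78]),1)
print("gap",get_finger_gap(),rp())
r.move_straight(L(-60,26),q,vel=150)
print("probe",r.move_straight(L(-60,3),q,vel=25,stop_force=6),rp(),get_finger_gap(),np.round(np.array(get_ft_force())@R,1))
r.move_straight(L(-60,60),q,vel=150)
w=wshot(cams,get_eef_pos,get_eef_rot);s=cams.snapshot("scene");pickle.dump((w,s),open("w7.pkl","wb"));print(get_time_s())
hsv=cv2.cvtColor(w["frame"],cv2.COLOR_BGR2HSV);H,S,V=[hsv[...,i].astype(int) for i in range(3)]
red=((H<6)|(H>174))&(S>150)&(V>120);red[:,:345]=0;red[:,500:]=0;red=blob(red);ys,xs=np.where(red)
for z in(10,20,29,40):
    P=wrail(w,np.c_[xs,ys],z,p)[:,:2];print(z,P.min(0).round(1),P.max(0).round(1))
print([wrail(w,[[xs.max(),ys[xs.argmax()]]],z,p).round(1).tolist() for z in (20,29)])
i=cv2.resize(s["frame"][120:240,220:380],None,fx=5,fy=5,interpolation=cv2.INTER_CUBIC);cv2.imwrite("pics/probe.png",i)
E
```

```text
gap -0.2292404942399223 [-59.7  11.  108.2]
probe False [-60.   -0.2   3.2] -0.2712238721729714 [ 1.2 -0.5 -0.9]
33.275
10 [ -33.3 -119. ] [  0.3 -31.4]
20 [ -30.9 -113.3] [  1.  -29.9]
29 [ -28.7 -108.1] [  1.7 -28.6]
40 [ -26.1 -101.8] [  2.6 -27. ]
[[[-25.7, -113.1, 20.0]], [[-23.8, -107.9, 29.0]]]
```

View pics/probe.png

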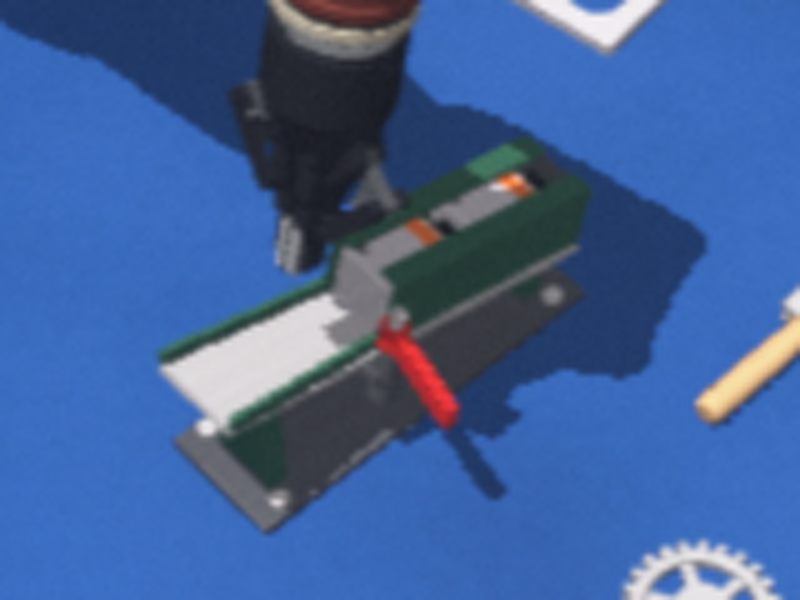

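The scene crop shows both bodies in the tube and the bar still open. The probe met no floor down to TCP 3 mm, so the closed tips sit farther back than stated. I'll continue the probe lower.

```bash
python3 - <<'E'
from h import *
from cell import *
p=np.load("rail.npy");q=rq(p);L=lambda x,z,y=0:rail2w([x,y,z],p)[0];R=Rrail(p[2])
rp=lambda:np.round(R.T@(np.array(get_eef_pos())-[p[0],p[1],78]),1)
w,s=pickle.load(open("w7.pkl","rb"))
for z in(30,40,49,60,70,80):print(z,((proj(s,L(-60,z))[0]-[220,120])*5).round())
r.move_straight(L(-60,6),q,vel=200)
print("probe",r.move_straight(L(-60,-14),q,vel=25,stop_force=5),rp(),np.round(np.array(get_ft_force())@R,1))
r.move_straight(L(-60,60),q,vel=150);print(get_time_s())
E
```

```text
30 [287. 314.]
40 [290. 302.]
49 [292. 291.]
60 [294. 277.]
70 [296. 264.]
80 [298. 251.]
probe True [-60.    0.3 -12.8] [-0.8  1.4  4.4]
35.05
```

The closed tips touch the floor at TCP -12.8, which puts them about 13 mm behind the TCP. I redo the home push at mid-height and swing the keeper with the tip at 16 mm, TCP z = 3.

```bash
python3 - <<'E'
from h import *
from cell import *
p=np.load("rail.npy");q=rq(p);L=lambda x,z,y=0:rail2w([x,y,z],p)[0];R=Rrail(p[2])
rp=lambda:np.round(R.T@(np.array(get_eef_pos())-[p[0],p[1],78]),1)
r.move_straight(L(-40,2),q,vel=150);r.move_straight(L(-18,2),q,vel=80)
print("repush",r.move_straight(L(-6,2),q,vel=20,stop_force=22),rp(),np.round(np.array(get_ft_force())@R,1))
r.move_straight(L(-40,2),q);r.move_straight(L(-40,75),q,vel=200)
def C(a,m,rad=45):
    u=np.array([-np.sin(a),np.cos(a)]);n=np.array([np.cos(a),np.sin(a)])
    return np.array([-9,-40])+rad*u-(4+11*abs(n[0])+14.5*abs(n[1])-m)*n
zt=3
c=C(2.92,-12);r.move_straight(L(c[0],75,c[1]),q,vel=200)
print("down",r.move_straight(L(c[0],zt,c[1]),q,vel=100,stop_force=8))
for a in np.arange(2.8,.2,-.2):
    c=C(a,0);h=r.move_straight(L(c[0],zt,c[1]),q,vel=90,stop_force=15)
    if h:print("hit",a,rp());break
else:
    c=C(0,9,50);c0=C(0,0,50)
    print("end",r.move_straight(L(c[0],zt,c[1]),q,vel=30,stop_force=10),rp(),"expect x",c0[0])
    r.move_straight(L(-45,zt,c[1]),q,vel=100)
    r.move_straight(L(-60,110,c[1]),q,vel=200)
w=wshot(cams,get_eef_pos,get_eef_rot);s=cams.snapshot("scene");pickle.dump((w,s),open("w8.pkl","wb"));print(get_time_s())
i=cv2.resize(s["frame"][120:240,220:380],None,fx=2.5,fy=2.5,interpolation=cv2.INTER_CUBIC)
j=cv2.resize(w["frame"][60:260,240:480],None,fx=1.5,fy=1.5)
cv2.imwrite("pics/k2.png",np.hstack([i,j]))
hsv=cv2.cvtColor(w["frame"],cv2.COLOR_BGR2HSV);H,S,V=[hsv[...,k].astype(int) for k in range(3)]
red=((H<6)|(H>174))&(S>150)&(V>120);red[:,:290]=0;red[:,500:]=0;red=blob(red);ys,xs=np.where(red)
P=wrail(w,np.c_[xs,ys],29,p)[:,:2]
l=P[(P[:,1]>-15)];print("bar y",P[:,1].min(),P[:,1].max(),"mid x vs y fit",np.polyfit(l[:,1],l[:,0],1))
E
```

```text
repush True [-13.    0.    1.8] [-2.6 -0.5  1.9]
down False
end True [-23.7   5.4   2.8] expect x -24.0
44.3417
bar y -46.979280779453994 32.377020377363884 mid x vs y fit [ 1.88263117e-03 -7.68417965e+00]
```

View pics/k2.png

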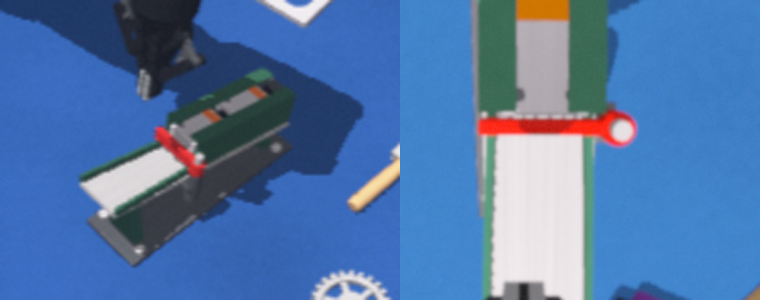

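The bar lies straight across the mouth (slope 0.002 rad, force stop at -23.7 against -24 expected), with both bodies in the tube. Last, I check the bystanders against the first pictures and hand in.

```bash
python3 - <<'E'
from h import *
from cell import *
d=pickle.load(open("s0.pkl","rb"));_,s=pickle.load(open("w8.pkl","rb"))
def f(im):
    h=cv2.cvtColor(im,cv2.COLOR_BGR2HSV);H,S,V=[h[...,k].astype(int) for k in range(3)];out=[]
    for m in((H>130)&(H<160)&(S>90),(S<100)&(V>150),(H>10)&(H<30)&(S>60)&(V>140)):
        n,l,st,c=cv2.connectedComponentsWithStats(m.astype(np.uint8));out.append([(c[i].round(1).tolist(),int(st[i,4])) for i in range(1,n) if 80<st[i,4]<2500 and 140<c[i][0]<420 and c[i][1]>85])
    return out
for a,b in zip(f(d["scene"]["frame"]),f(s["frame"])):print(a);print(b)
close_job();print(get_time_s())
E
```

```text
[([257.0, 262.5], 379), ([161.2, 270.4], 396), ([194.2, 317.3], 467)]
[([257.0, 262.5], 377), ([161.2, 270.3], 397), ([194.2, 317.3], 466)]
[([333.3, 110.3], 999), ([384.3, 180.5], 454), ([267.1, 189.9], 436), ([359.9, 241.8], 562), ([205.8, 277.6], 277), ([301.3, 294.2], 1244)]
[([333.4, 110.3], 1012), ([384.2, 180.7], 463), ([271.9, 191.5], 504), ([359.9, 241.9], 573), ([301.2, 294.2], 1253)]
[([370.8, 193.2], 152), ([301.3, 294.4], 1137)]
[([370.8, 193.2], 152), ([301.2, 294.4], 1138)]
the job is handed in; nothing more can be done
the job is handed in; nothing more can be done
```

The job is done and handed in, with the clock at 44.3 s at the last reading, out of 67 s. I pushed the first body into the tube and set the second on the ledge, nose first. I then pushed the second until both stalled against the end stop and swung the red keeper bar closed.

**Bodies home:** The last push stalled with the finger front at about rail x -2, the expected home position, assuming an 11 mm half-finger width. The last pictures show both bodies in the tube, one behind the other.

**Keeper:** Force stopped the finger at rail x -23.7, against -24 expected. In the picture the bar lies within 0.002 rad of straight across.

**Bystanders:** The purple look-alikes, gear, offcut, brush and jig plate are within 0.2 px of where they started.

**What failed or disagreed:**
- **Missed keeper swing:** The first swing passed over the bar without touching it. The closed fingertips sit about 13 mm behind the TCP, not 11 mm ahead as stated. A probe of the ledge floor showed this, and the second swing worked.
- **Earlier pushes:** For the same reason, the first pushes pressed only on the top few mm of the bodies. I repeated the final push at mid-height, with the same result.
- **Repeat push at the old height:** It ended at TCP x -12.5 without reaching its 28 N force limit, though its target was -6.
- **Grip width:** The fingers read 40.5 mm on the 44 mm wide body. The grip held and I did not look into it.

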